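# Pack the lenses and screw the case shut

## Robot

A 6-joint arm with a two-finger parallel gripper is mounted at the origin on the work surface. World frame = base frame: x ahead of the robot, y to its left, z up, the work surface at z = 0. Lengths are in m, angles in rad, forces in N, time in s.
With the tool pointing down it reaches from about 0.325 to 0.775 m from the base axis. Payload 5.5 kg.
Tool frame: the origin (TCP) lies between the finger pads; the fingertips stand 8 mm ahead of it and the grasp point (between the pads) lies 11 mm behind it (tcp_to_tips is the distance from the TCP to the fingertips, in m); z points along the fingers, y is the direction in which the jaws open and shut (so a half turn about z gives the same grasp; the last joint's range is limited). The gripper opens to 88 mm and grips with 3 to 60 N. Pads are 20 mm wide; open, the fingers measure 115 mm over their backs; the gripper's body (75 mm by 178 mm) begins 61 mm behind the grasp point.
Start: joints at [1.12, 0.091, 1.231, -0, 1.82, -0.057], TCP at [0.23, 0.554, 0.231] pointing down, gripper open.
Joint ranges: [-2.87, 2.87], [-0.86, 2.18], [0.17, 2.46], [-1.51, 4.65], [0.06, 2.69], [-2.65, 2.65]. Speed limits (rad/s): [2.57, 2.57, 3.01, 3.14, 3.14, 3.14].

## Interface

Orientations are given as a unit quaternion [w, x, y, z].
In Python, from bench import * gives the robot as it stands. Calls block until the motion is done:
- move_to(position, orientation): joint-space move of the TCP to a pose.
- move_l(position, speed=0.15, orientation=None): straight line of the TCP; orientation=None keeps the orientation; speed is the mean speed in m/s.
- movej(angles): joint-space move.
- gripper_open() and close(): open the fingers fully, or close them until they stop; the grip force is fixed at half the most.
- hold(seconds).
- inverse_kinematics(position, orientation): joint angles nearest the present ones, or None.
- state(): the state.
- get_image(name): name is "side" or "top" or "wrist"; returns a dict with "frame" (420x560x3 uint8, blue, green, red), "depth" (420x560 float32, m along the optical axis (not along the pixel's ray), 0 where there is no reading), "camera_matrix" (3x3 intrinsics, pixels), "view" (4x4, takes a point from world to camera coordinates). Camera axes: x right, y up, looking along -z (the intrinsics and any distortion apply to the point x, -y, -z); pixel columns grow to the right and rows downward; lengths in m; the calibration is good to about 2 mm. A picture is of the moment at which its call begins.
A pose or a line that the arm cannot do raises IKError and nothing moves.
- job_done(): hands the job in, once; it reports no verdict.
The state is a dict: "time": time; "joint_pos": joint angles; "dq": joint speeds; "joint_torque": joint torques, N m; "ee_pos": TCP position; "ee_rot": TCP orientation; "ft_force": force on the tool from outside, world axes, zero at the start; "moment": the same for the moment, N m; "finger_gap": finger opening in m.
Only numpy, scipy, OpenCV 4.12 (cv2) and the standard library are available. Lean on these libraries where they do the work, as an engineer would, in place of code of your own. Each camera call takes 0.05 s, during which the arm holds its last target. There are 200 camera calls.

## Task

Pack every lens from the white lens block into the round carrying case: raise each lens by pressing down the paddle of its well, then stand it in a free pocket of the case. When all are packed, set the clear cover upright on the case with its lugs resting on the flat crown (not straight into the gaps), turn it backward (anticlockwise from above) until it drops into the thread, then screw it forward (clockwise) until its rim is fully down on the base flange, and let go; do not disturb the mouse or the drive.

Things in the scene. Friction and masses are not known exactly. Their poses are not given: they have to be found in the camera images.
- block: White lens block, fixed, 86 (x) by 220 (y) by 86 mm high, on two cheeks. Three wells in its top: well 0 at the block's y = -74 mm, well 1 in the middle, well 2 at y = +74 mm, all at x = 0, each 53 mm across and 46 mm deep. From under each well a rocker sticks out on its -x side, ending in an aluminium paddle. Origin: centre of the underside; z up.
- paddle0 (a point): Middle of the upper face of paddle 0 (34 by 44 mm plate), 140 mm to -x of well 0. Starts 57 mm above the table; pressed from above it goes down about 33 mm (nearly straight) and lifts the lens of well 0 by 29 mm through the hole in the well's floor. Takes about 6 to 10 N and stays where it is left.
- rocker0 (a joint): Rocker of well 0: 0 as it starts (lens flush in the well), 0.42 rad with the paddle fully down and the lens raised 29 mm. Each rad lifts 74 mm, after 2 mm of free travel. Held by friction.
- lens0_mid (a point): Lens 0: black round lens barrel, 50 mm across, 46 mm tall, 0.22 kg, glass face up; centre, half-way up, z along its axis. Starts in well 0 with its top flush with the block's top (nothing to grip); raised, its upper 29 mm stand clear. Foot slightly tapered (45 mm across for the last 3 mm). May be absent (two or three lenses are there).
- paddle1 (a point): Middle of the upper face of paddle 1 (34 by 44 mm plate), 140 mm to -x of well 1. Starts 57 mm above the table; pressed from above it goes down about 33 mm (nearly straight) and lifts the lens of well 1 by 29 mm through the hole in the well's floor. Takes about 6 to 10 N and stays where it is left.
- rocker1 (a joint): Rocker of well 1: 0 as it starts (lens flush in the well), 0.42 rad with the paddle fully down and the lens raised 29 mm. Each rad lifts 74 mm, after 2 mm of free travel. Held by friction.
- lens1_mid (a point): Lens 1: black round lens barrel, 50 mm across, 46 mm tall, 0.22 kg, glass face up; centre, half-way up, z along its axis. Starts in well 1 with its top flush with the block's top (nothing to grip); raised, its upper 29 mm stand clear. Foot slightly tapered (45 mm across for the last 3 mm). May be absent (two or three lenses are there).
- paddle2 (a point): Middle of the upper face of paddle 2 (34 by 44 mm plate), 140 mm to -x of well 2. Starts 57 mm above the table; pressed from above it goes down about 33 mm (nearly straight) and lifts the lens of well 2 by 29 mm through the hole in the well's floor. Takes about 6 to 10 N and stays where it is left.
- rocker2 (a joint): Rocker of well 2: 0 as it starts (lens flush in the well), 0.42 rad with the paddle fully down and the lens raised 29 mm. Each rad lifts 74 mm, after 2 mm of free travel. Held by friction.
- lens2_mid (a point): Lens 2: black round lens barrel, 50 mm across, 46 mm tall, 0.22 kg, glass face up; centre, half-way up, z along its axis. Starts in well 2 with its top flush with the block's top (nothing to grip); raised, its upper 29 mm stand clear. Foot slightly tapered (45 mm across for the last 3 mm). May be absent (two or three lenses are there).
- case: Base of the round carrying case, fixed. Flange 212 mm across, 8 mm thick; on it a black drum 164 mm across, 27 mm high, with three-start thread ridges out to 182 mm. The ridges' top is a flat crown level with the drum's top, 35 mm above the table, cut by three gaps 120 degrees apart where the threads start (see gap0, gap1). Origin: centre of the underside; z up.
- gap0 (a point): Middle of gap 0 in the crown, at 90 mm radius and the crown's height; a small steel mark on the flange lies outside it. Each gap is 20 degrees wide; a 6 mm high stop stands on the crown at its anticlockwise side, so lugs on the crown enter a gap only when turned backward (anticlockwise from above).
- pocket0 (a point): Centre of the floor of pocket 0 on the drum's top (35 mm above the table), 50 mm from the case's axis, half-way between two gaps: a ring collar 54 mm across inside, 63 mm outside, 14 mm high.
- gap1 (a point): Middle of gap 1 in the crown, at 90 mm radius and the crown's height; a small steel mark on the flange lies outside it. From each gap the thread runs clockwise and goes down 8 mm in about 75 degrees, to a dead stop at 105 degrees: lugs are home from 85 to 105 degrees clockwise of a gap.
- pocket1 (a point): Centre of the floor of pocket 1 on the drum's top (35 mm above the table), 50 mm from the case's axis, half-way between two gaps: a ring collar 54 mm across inside, 63 mm outside, 14 mm high.
- gap2 (a point): Middle of gap 2 in the crown, at 90 mm radius and the crown's height; a small steel mark on the flange lies outside it. 
- pocket2 (a point): Centre of the floor of pocket 2 on the drum's top (35 mm above the table), 50 mm from the case's axis, half-way between two gaps: a ring collar 54 mm across inside, 63 mm outside, 14 mm high.
- cover_grip (a point): Centre of the bar grip on the clear cover (loose, 0.32 kg, starts rim-down on the table): bar 84 mm along the cover's x, 22 mm wide, 36 mm tall. The cover is a cup upside down, 198 mm across, 87 mm high without the bar; this point is on its axis, 105 mm above the rim: 132 mm above the table with lugs on the crown, 121 mm dropped into the gaps, 113 mm screwed home.
- cover_lug (a point): Middle of the lug at the cover's +x, 90 mm from its axis, 10 mm above the rim. Three such lugs, 120 degrees apart, sit inside the rim: 12.5 mm wide, reaching in to 85 mm radius (3 mm sideways play on the drum), undersides 8 mm above the rim; a black strip outside the wall marks each. The wall is 192 mm across inside.
- mouse: Computer mouse, loose, 100 by 60 by 34 mm, on the far side of the desk; leave alone. Origin: centre of the underside.
- drive: External disk drive, loose, 120 by 80 by 22 mm, on the far side of the desk; leave alone. Origin: centre of the underside.
Mind the look-alikes: they are no part of the job. Leave any blue look-alike of the part that bears lens1_mid alone.

How it is judged:
By the outcome, as a careful person would: the job done as asked, in the order asked, and still so for the second after the job is handed in, with the robot touching nothing.
Of lens0, lens1, lens2 only 2 to 3 are there at a start; the rules pass over those that are not, and their reading is None.
At some moment in a run one of cover may be knocked a few centimetres aside while the robot is not near it.
It also fails if it takes over 210 s, if anything falls off the work surface, if the arm or the gripper's body presses on something with over 40 N, if the wrist force passes 120 N, or if a joint passes its speed limit or range.

## Working session

There is one attempt and no reset: what is moved stays moved. The work goes in short steps, each a Python script; the robot and the scene stay as the last script left them, time stands still between calls to the robot, and variables do not carry over. Pictures are saved under pics/ and viewed, about 12 in all and at most 16, crops included, and the job is handed in when it is done.

```bash
ls; mkdir -p pics; python3 - <<'E'
from bench import *
import cv2,numpy as np
for n in("top","side"):
    g=get_image(n); cv2.imwrite(f"pics/{n}0.png",g["frame"]); np.savez(f"{n}0.npz",**g)
    print(n,g["camera_matrix"].tolist(),np.round(g["view"],3).tolist(),g.keys())
s=state();print(s)
E
```

```text
pics
top [[417.81977568901635, 0.0, 279.1780891080698], [0.0, 417.81977568901635, 205.00606677535987], [0.0, 0.0, 1.0]] [[0.022, -1.0, 0.005, 0.018], [0.985, 0.022, 0.169, -0.633], [-0.169, 0.001, 0.986, -1.095], [0.0, 0.0, 0.0, 1.0]] dict_keys(['frame', 'depth', 'camera_matrix', 'view'])
side [[426.5323735248701, 0.0, 267.15475868089544], [0.0, 426.5323735248701, 207.262282975586], [0.0, 0.0, 1.0]] [[0.995, -0.094, 0.019, -0.618], [0.056, 0.73, 0.681, -0.128], [-0.078, -0.677, 0.732, -1.207], [0.0, 0.0, 0.0, 1.0]] dict_keys(['frame', 'depth', 'camera_matrix', 'view'])
{'time': 0.1, 'joint_pos': array([ 1.12029985e+00,  9.17701200e-02,  1.23176453e+00,  4.17016559e-06,
        1.81979720e+00, -5.67131044e-02]), 'dq': array([ 0.00267433, -0.00219207, -0.00300133,  0.00193262, -0.001158  ,
        0.0002525 ]), 'joint_torque': array([ 2.26087890e-03, -4.47858238e+01, -4.07570279e+01,  7.00526219e-02,
        2.84115382e-02, -1.21632193e-04]), 'ee_pos': array([0.23010813, 0.55384685, 0.22962852]), 'ee_rot': array([-2.20134882e-04,  1.95621444e-01,  9.80679099e-01, -8.41277943e-04]), 'ft_force': array([-0.39288328, -0.03451652, -1.02764134]), 'moment': array([-0.05514492,  0.02805064, -0.07004203]), 'finger_gap': 0.08794973499335991}
```

View pics/top0.png

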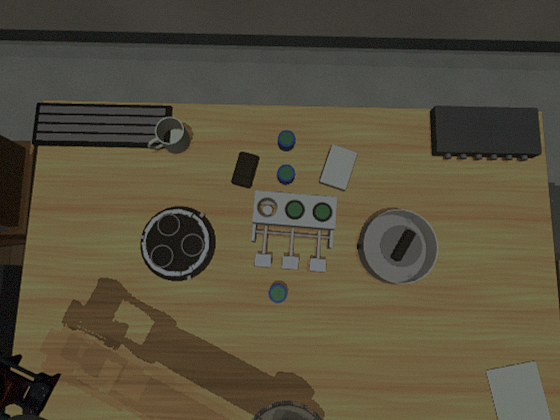

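View pics/side0.png

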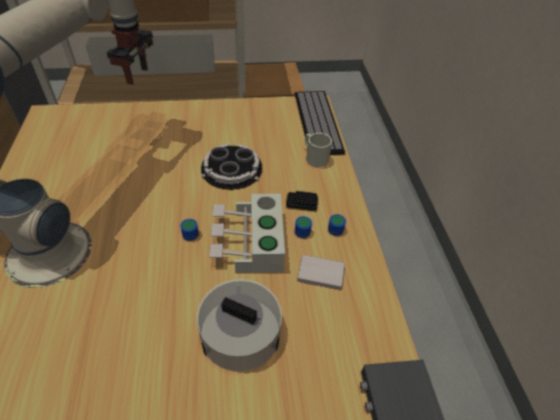

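```bash
cat > h.py <<'E'
import numpy as np, cv2
def ray(g,u,v):
    K=g["camera_matrix"];V=g["view"];R=V[:3,:3];c=-R.T@V[:3,3]
    d=R.T@np.array([(u-K[0,2])/K[0,0],-(v-K[1,2])/K[1,1],-1.]);return c,d
def onz(g,u,v,z):
    c,d=ray(g,u,v);return c+d*(z-c[2])/d[2]
def px(g,p):
    K=g["camera_matrix"];V=g["view"];q=V[:3,:3]@np.asarray(p)+V[:3,3]
    return K[0,2]+K[0,0]*q[0]/-q[2], K[1,2]-K[1,1]*q[1]/-q[2]
def cloud(g):
    H,W=g["depth"].shape;v,u=np.mgrid[:H,:W];K=g["camera_matrix"];V=g["view"];z=g["depth"]
    q=np.stack([(u-K[0,2])/K[0,0]*z,-(v-K[1,2])/K[1,1]*z,-z],-1)
    P=(q-V[:3,3])@V[:3,:3];P[z<=0]=np.nan;return P
E
python3 - <<'E'
from h import *
g=np.load("top0.npz");P=cloud(g);f=g["frame"]
for n,(u,v) in dict(lens0=(322,212),lens1=(295,210),well2=(267,207),pad2=(263,260),pad1=(290,263),pad0=(317,265),case=(178,244),cover=(403,245),bl=(278,293)).items():
    print(n,np.round(P[v,u],3),[np.round(onz(g,u,v,z),3)[:2].tolist() for z in(0.035,.057,.086,.123)])
a=cv2.convertScaleAbs(f[200:290,130:225],alpha=2.);b=cv2.convertScaleAbs(f[180:290,240:350],alpha=2.);c=cv2.convertScaleAbs(f[200:290,350:445],alpha=2.)
cv2.imwrite("pics/crop1.png",np.hstack([cv2.resize(x,(400,400),interpolation=cv2.INTER_CUBIC) for x in(a,c)]))
cv2.imwrite("pics/crop2.png",cv2.resize(b,(600,600),interpolation=cv2.INTER_CUBIC))
E
```

```text
lens0 [ 0.611 -0.082  0.086] [[0.619, -0.088], [0.615, -0.086], [0.611, -0.083], [0.605, -0.079]]
lens1 [ 0.615 -0.011  0.083] [[0.623, -0.012], [0.619, -0.012], [0.615, -0.01], [0.609, -0.009]]
well2 [0.629 0.066 0.039] [[0.63, 0.066], [0.626, 0.065], [0.621, 0.064], [0.615, 0.063]]
pad2 [0.482 0.072 0.055] [[0.483, 0.073], [0.482, 0.072], [0.481, 0.071], [0.479, 0.07]]
pad1 [ 0.475 -0.     0.054] [[0.476, -0.001], [0.475, -0.0], [0.474, 0.0], [0.473, 0.002]]
pad0 [ 0.472 -0.073  0.059] [[0.472, -0.075], [0.472, -0.073], [0.471, -0.07], [0.47, -0.067]]
case [0.521 0.307 0.036] [[0.521, 0.308], [0.52, 0.302], [0.517, 0.295], [0.515, 0.287]]
cover [ 0.525 -0.284  0.126] [[0.532, -0.311], [0.53, -0.305], [0.528, -0.296], [0.525, -0.285]]
bl [0.396 0.03  0.047] [[0.395, 0.03], [0.396, 0.03], [0.397, 0.03], [0.398, 0.03]]
```

View pics/crop1.png

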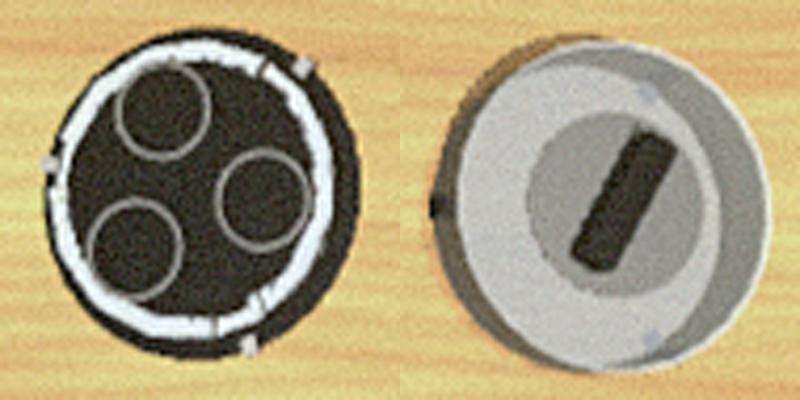

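View pics/crop2.png

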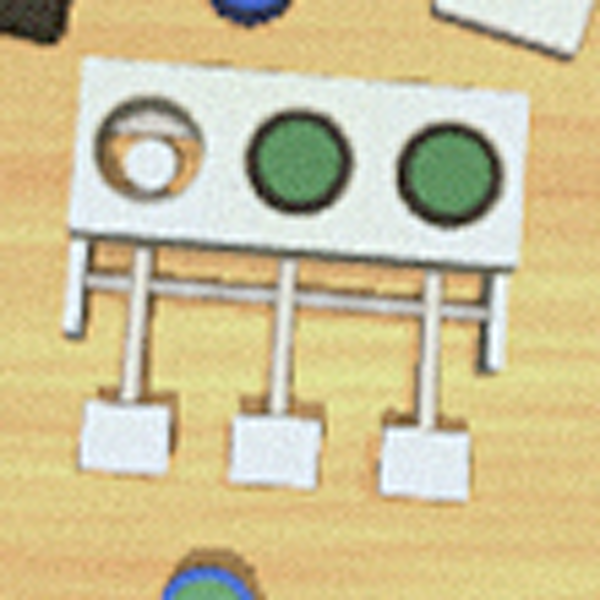

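```bash
cat >> h.py <<'E'
from scipy.spatial.transform import Rotation
def down(a):
    "tool down, jaw axis (tool y) at world angle a (rad)"
    y=np.array([np.cos(a),np.sin(a),0]);z=np.array([0,0,-1.]);x=np.cross(y,z)
    q=Rotation.from_matrix(np.c_[x,y,z]).as_quat();return q[[3,0,1,2]]
def circ(P):
    x,y=P[:,0],P[:,1];s=np.linalg.lstsq(np.c_[2*x,2*y,np.ones(len(x))],x*x+y*y,rcond=None)[0]
    return s[:2],np.sqrt(s[2]+s[0]**2+s[1]**2)
E
python3 - <<'E'
from bench import *
from h import *
for a in(-1.57,0,1.57,3.14): 
    q=inverse_kinematics([.52,.307,.35],down(a));print(a,None if q is None else np.round(q,2))
q=min((q for q in (inverse_kinematics([.50,.307,.33],down(a)) for a in(-1.57,1.57)) if q is not None),key=lambda q:abs(q[5]))
movej(q);s=state();print(s["ee_pos"],s["ee_rot"],s["joint_pos"],s["time"])
g=get_image("wrist");np.savez("w_case.npz",**g);cv2.imwrite("pics/w_case.png",cv2.convertScaleAbs(g["frame"],alpha=1.8))
V=g["view"];print("cam",-V[:3,:3].T@V[:3,3],V[:3,:3].round(2).tolist())
q=inverse_kinematics([.58,-.04,.33],down(-1.65));print(q)
move_to([.58,-.04,.33],down(-1.65))
g=get_image("wrist");np.savez("w_block.npz",**g);cv2.imwrite("pics/w_block.png",cv2.convertScaleAbs(g["frame"],alpha=1.8));print(state()["time"],state()["joint_pos"])
E
python3 -c "
import cv2,numpy as np
a=cv2.imread('pics/w_case.png');b=cv2.imread('pics/w_block.png');cv2.imwrite('pics/w1.png',np.hstack([cv2.resize(x,(400,300)) for x in(a,b)]))"
```

```text
-1.57 [ 0.48  0.16  0.94 -0.    2.04  2.05]
0 [ 0.48  0.16  0.94 -0.    2.04  0.48]
1.57 [ 0.48  0.16  0.94 -0.    2.04 -1.09]
3.14 None
[0.49954439 0.30765697 0.32956102] [-3.86007698e-04  5.90217405e-05  9.99999924e-01 -1.04263390e-07] [ 4.93812134e-01  1.00570086e-01  1.04342884e+00  4.01950738e-04
  1.99827356e+00 -1.07669963e+00] 1.5167
cam [0.42877884 0.30533899 0.48353828] [[-0.0, 1.0, -0.0], [-0.97, -0.0, -0.26], [-0.26, 0.0, 0.97]]
[-1.27371654e-01  8.55818874e-02  1.05856280e+00 -4.44089210e-16
  1.99744796e+00  1.52262835e+00]
3.8333 [-1.26623701e-01  8.56043998e-02  1.05855267e+00  1.00865512e-04
  1.99748199e+00  1.52223630e+00]
```

View pics/w1.png

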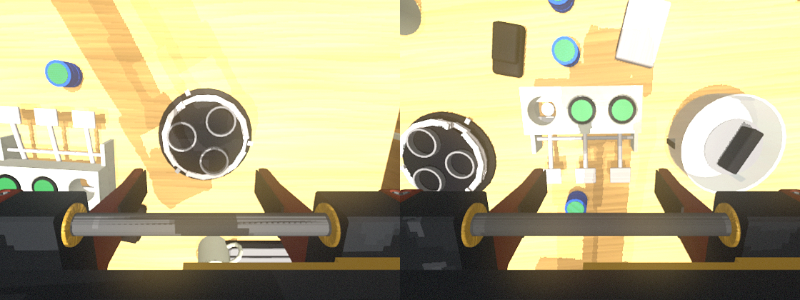

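```bash
python3 - <<'E'
from h import *
def blobs(m,lo,hi):
    n,l,s,c=cv2.connectedComponentsWithStats(m.astype(np.uint8));return [(c[i],s[i]) for i in range(1,n) if lo<s[i][4]<hi]
for name in("top0","w_block","w_case"):
    g=np.load(name+".npz");f=g["frame"];hsv=cv2.cvtColor(f,cv2.COLOR_BGR2HSV);print(name,"K",g["camera_matrix"][0,0].round(1))
    m=(hsv[...,0]>45)&(hsv[...,0]<80)&(hsv[...,1]>70)
    for c,s in blobs(m,60,5000): print(" green",c.round(1),s[2:5],onz(g,*c,.086).round(4),onz(g,*c,.046).round(4))
    P=cloud(g)
    # paddles by depth height band
    m=(abs(P[...,2]-.057)<.006)&(f.min(-1)>90)&(P[...,0]<.53)
    for c,s in blobs(m,40,3000): print(" pad",c.round(1),s[2:5],onz(g,*c,.057).round(4))
    # case: collar rings: gray curves inside
    if name!="w_block":
        c0=np.array(px(g,[.52,.305,.035]));r=120 if name=="w_case" else 45
        m=(P[...,2]>.043)&(P[...,2]<.056);m&=np.hypot(*(np.indices(m.shape)[::-1]-c0[:,None,None]))<r
        gr=f.max(-1).astype(int);
        x0,y0=(c0-r*.75).astype(int);x1,y1=(c0+r*.75).astype(int);print(c0,gr[y0:y1,x0:x1].min(),np.percentile(gr[y0:y1,x0:x1],[10,30,50,70,90]),"ringdepth px",m.sum())
        cv2.imwrite(f"pics/c_{name}.png",cv2.resize(f[y0:y1,x0:x1],None,fx=600/(y1-y0),fy=600/(y1-y0),interpolation=cv2.INTER_CUBIC))
E
```

```text
top0 K 417.8
 green [286.1 137.9] [ 13  13 121] [0.8147 0.0171 0.086 ] [0.8284 0.0165 0.046 ]
 green [285.5 172.3] [ 12  12 124] [0.7174 0.0168 0.086 ] [0.7275 0.0162 0.046 ]
 green [294.3 209. ] [ 15  15 174] [ 0.6173 -0.0085  0.086 ] [ 0.6238 -0.01    0.046 ]
 green [322.1 211.2] [ 15  16 175] [ 0.613  -0.0829  0.086 ] [ 0.6193 -0.0871  0.046 ]
 green [277.4 293.1] [ 14  14 153] [0.3967 0.0316 0.086 ] [0.3952 0.0315 0.046 ]
 pad [290. 262.] [ 17  19 205] [ 4.779e-01 -3.000e-04  5.700e-02]
 pad [317.6 264.4] [ 16  19 200] [ 0.4733 -0.0744  0.057 ]
 pad [262.5 260. ] [ 16  13 194] [0.4816 0.0735 0.057 ]
[178.93118389 244.41473528] 4 [ 21.  27.  31.  71. 116.] ringdepth px 393
w_block K 301.6
 green [230.1  70.3] [ 29  31 682] [0.7214 0.0088 0.086 ] [0.7285 0.0144 0.046 ]
 green [254.1 154.4] [ 30  31 725] [ 0.6186 -0.0103  0.086 ] [ 0.6154 -0.0065  0.046 ]
 green [311.  153.5] [ 31  31 734] [ 0.614  -0.0843  0.086 ] [ 0.6103 -0.088   0.046 ]
 green [245.2 290.4] [ 23  16 312] [0.4222 0.0226 0.086 ] [0.3992 0.0296 0.046 ]
 pad [214.3 245.5] [ 26  31 486] [0.485  0.0663 0.057 ]
 pad [259.  245.2] [ 29  31 629] [ 0.4803 -0.0014  0.057 ]
 pad [307.9 244.3] [ 29  30 637] [ 0.476  -0.0754  0.057 ]
w_case K 301.6
 green [ 80.4 102.5] [ 28  28 629] [0.3994 0.0551 0.086 ] [0.3964 0.0299 0.046 ]
 green [  9.9 257.2] [ 24  19 338] [ 0.6086 -0.0813  0.086 ] [ 0.6267 -0.1202  0.046 ]
 green [ 60.3 260.3] [ 29  17 389] [ 0.6132 -0.0102  0.086 ] [ 0.6318 -0.0419  0.046 ]
 pad [ 13.5 161.7] [ 30  33 695] [ 0.4761 -0.0708  0.057 ]
 pad [ 64.1 164.4] [ 35  33 798] [ 4.798e-01 -2.000e-04  5.700e-02]
 pad [116.7 167.5] [ 34  32 779] [0.4841 0.0733 0.057 ]
[280.59607253 189.46769904] 34 [ 49.  74. 150. 189. 191.] ringdepth px 1253
```

View pics/c_w_case.png

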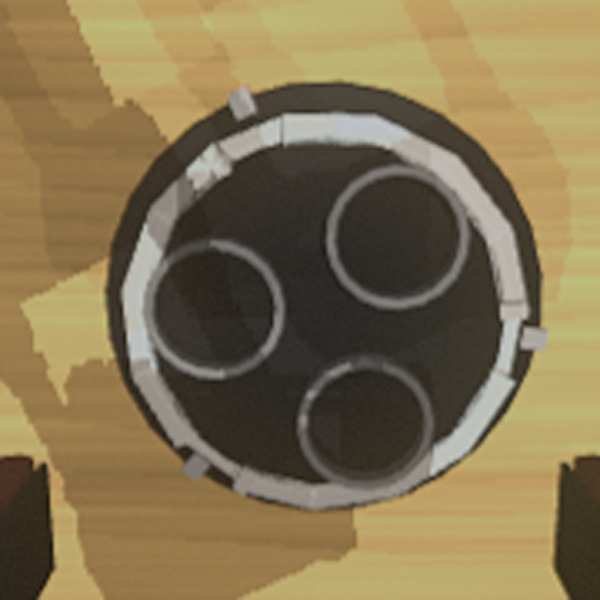

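```bash
python3 - <<'E'
from h import *
for name in("w_case","top0"):
    g=np.load(name+".npz");f=g["frame"].max(-1).astype(float);v,u=np.mgrid[:420,:560]
    uv=np.c_[u.ravel(),v.ravel()]
    def grid(z): return np.array([onz(g,a,b,z) for a,b in uv])[:,:2].reshape(420,560,2)
    G=grid(.049);w=np.load("w_case.npz")
    C=[onz(w,190.6+a/3.333,99.5+b/3.333,.049)[:2] for a,b in((397,236),(216,309),(366,422))]
    out=[]
    for c in C:
        for _ in range(4):
            d=np.hypot(*(G-c).transpose(2,0,1));m=(d>.022)&(d<.0355);base=np.median(f[d<.022])
            ww=np.clip(f[m]-base-8,0,40);P=G[m];A=np.c_[2*P,np.ones(len(P))]*np.sqrt(ww)[:,None];b=(P**2).sum(1)*np.sqrt(ww)
            s=np.linalg.lstsq(A,b,rcond=None)[0];c=s[:2];r=np.sqrt(s[2]+c@c)
        out.append(c);print(name,"pocket",c.round(4),"r",r.round(4))
    o=np.array(out);ctr=o.mean(0);print(" centre",ctr.round(4),"rad",np.hypot(*(o-ctr).T).round(4),"ang",np.degrees(np.arctan2(*(o-ctr).T[::-1])).round(1))
    if name=="w_case":
        for a,b in((242,102),(535,338),(195,465)):
            p=onz(g,190.6+a/3.333,99.5+b/3.333,.009)[:2]-ctr;print(" mark r",np.hypot(*p).round(4),np.degrees(np.arctan2(p[1],p[0])).round(1))
E
```

```text
w_case pocket [0.4867 0.3473] r 0.0301
w_case pocket [0.5197 0.2635] r 0.0301
w_case pocket [0.5761 0.3342] r 0.0302
 centre [0.5275 0.315 ] rad [0.052  0.0521 0.0522] ang [141.6 -98.6  21.6]
 mark r 0.1011 -158.8
 mark r 0.1054 81.0
 mark r 0.1036 -37.3
top0 pocket [0.4855 0.3488] r 0.0304
top0 pocket [0.5194 0.2643] r 0.0301
top0 pocket [0.5758 0.3355] r 0.0305
 centre [0.5269 0.3162] rad [0.0527 0.0525 0.0525] ang [141.7 -98.2  21.5]
```

```bash
cat >> h.py <<'E'
YAW=-.061
L={0:np.array([.6137,-.0838]),1:np.array([.6182,-.0097])}
CASE=np.array([.5272,.3156]);GAP=np.radians(81.6);PA=np.radians([141.6,21.6,-98.4])
POCK=[CASE+.05*np.array([np.cos(a),np.sin(a)]) for a in PA]
E
python3 - <<'E'
from bench import *
from h import *
close()
for i in(0,1):
    p=L[i]-.14*np.array([np.cos(YAW),np.sin(YAW)])
    move_to([*p,.13],down(YAW-np.pi/2));f0=state()["ft_force"][2]
    move_l([*p,.072],.15)
    z=.066
    while z>.0285:
        z-=.003;move_l([*p,z],.05);s=state();fz=s["ft_force"][2]-f0
        if abs(fz)>22: break
    print(i,p.round(4),"z",s["ee_pos"].round(4),"f",round(fz,1),s["time"])
    move_l([*p,.13],.2)
gripper_open()
g=get_image("top");P=cloud(g)
for i in L:
    d=np.hypot(P[...,0]-L[i][0],P[...,1]-L[i][1])<.018;z=P[...,2][d];print(i,"lens top z",np.nanmedian(z))
    m=(np.hypot(P[...,0]-L[i][0],P[...,1]-L[i][1])<.05)&(P[...,2]>.1);print(P[m].mean(0),m.sum())
E
```

```text
0 [ 0.474  -0.0753] z [ 0.4729 -0.0754  0.0349] f 31.1 9.7083
1 [ 0.4785 -0.0012] z [ 0.4774 -0.0011  0.0348] f 31.9 14.375
0 lens top z 0.11582174760799041
[ 0.61020143 -0.08251533  0.11510035] 302
1 lens top z 0.11611990910472185
[ 0.61506257 -0.00967115  0.1154916 ] 298
```

```bash
cat > pack.py <<'E'
from bench import *
from h import *
import sys
def pack(i,k,a):
    p=L[i];q=POCK[k]
    move_to([*p,.19],down(YAW));move_l([*p,.099],.1);close();hold(.2)
    s=state();print("gap",round(s["finger_gap"],4),"f",s["ft_force"].round(1))
    move_l([*p,.22],.12);hold(.2);s=state();print("lifted gap",round(s["finger_gap"],4),s["ft_force"].round(1))
    if s["finger_gap"]<.045: return
    move_to([*q,.22],down(a));move_l([*q,.090],.15);hold(.2);f0=state()["ft_force"]
    z=.090
    while z>.0645:
        z-=.003;move_l([*q,z],.05);s=state();f=s["ft_force"]-f0
        if f[2]>6 or np.hypot(*f[:2])>8: break
    print("z",s["ee_pos"].round(4),"f",f.round(1))
    return s["ee_pos"][2]
if __name__=="__main__":
    i,k=int(sys.argv[1]),int(sys.argv[2]);z=pack(i,k,(PA[k]+np.pi/2)%np.pi-np.pi/2)
    if z is not None and z<.0685:
        gripper_open();p=state()["ee_pos"];move_l([*p[:2],.2],.15);print("released",state()["time"])
E
python3 pack.py 1 1
```

```text
gap 0.0494 f [ 0.5 -0.6  1.2]
lifted gap 0.0496 [-0.3 -0.1 -3. ]
z [0.5741 0.3342 0.065 ] f [-3.5 -1.   7.9]
released 27.75
```

```bash
python3 pack.py 0 0 && python3 - <<'E'
from bench import *
from h import *
move_to([.50,.15,.33],down(-np.pi/2)) if 0 else move_to([.47,.10,.36],down(np.pi/2))
g=get_image("top");np.savez("top1.npz",**g);w=get_image("wrist");np.savez("w1.npz",**w)
P=cloud(g)
for k in range(3):
    d=np.hypot(P[...,0]-POCK[k][0],P[...,1]-POCK[k][1]);print(k,"z",np.nanmedian(P[...,2][d<.015]))
    m=(d<.04)&(P[...,2]>.07);print(P[m].mean(0) if m.any() else None)
f=g["frame"];hsv=cv2.cvtColor(f,cv2.COLOR_BGR2HSV)
m=((hsv[...,0]>45)&(hsv[...,0]<80)&(hsv[...,1]>70)).astype(np.uint8);n,l,s,c=cv2.connectedComponentsWithStats(m)
for i in range(1,n):
    if s[i][4]>60: print(c[i].round(1),onz(g,*c[i],.081).round(4))
print(np.array(POCK).round(4))
a=cv2.convertScaleAbs(f[200:290,130:225],alpha=2.);c=cv2.convertScaleAbs(f[200:290,350:445],alpha=2.)
cv2.imwrite("pics/crop3.png",np.hstack([cv2.resize(x,(400,400),interpolation=cv2.INTER_CUBIC) for x in(a,c)]))
E
```

```text
gap 0.0496 f [ 0.1 -0.8  0.3]
lifted gap 0.0496 [ 0.3 -0.3 -2. ]
z [0.4884 0.3469 0.0648] f [-2.   0.4  5.8]
released 39.5333
0 z 0.08254174755992115
[0.48517265 0.36045783 0.08121662]
1 z 0.0827155190202171
[0.57552525 0.34894067 0.08139621]
2 z nan
None
[286.1 137.9] [0.8164 0.017  0.081 ]
[285.5 172.3] [0.7187 0.0168 0.081 ]
[153.4 255.5] [0.4862 0.3593 0.081 ]
[[0.488  0.3467]
 [0.5737 0.334 ]
 [0.5199 0.2661]]
  return np.nanmean(a, axis, out=out, keepdims=keepdims)
```

View pics/crop3.png

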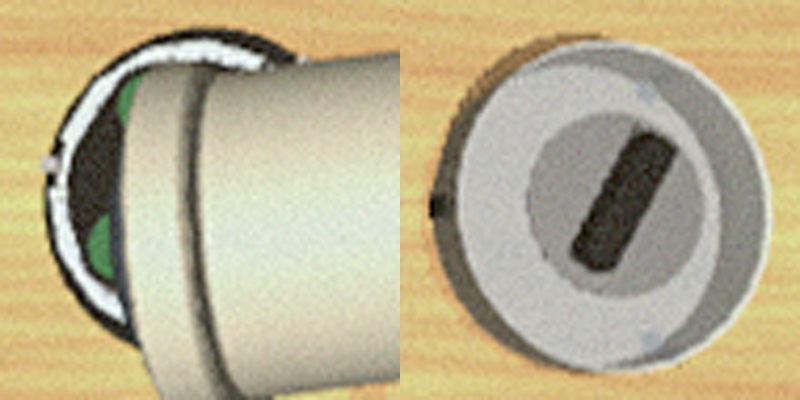

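```bash
cat > cov.py <<'E'
from bench import *
from h import *
def bar(g,guess,zt=.123):
    f=g["frame"].max(-1);u,v=px(g,[*guess,zt]);m=np.zeros(f.shape,np.uint8)
    P=cloud(g);m=((f<60 if True else 0)&(np.hypot(P[...,0]-guess[0],P[...,1]-guess[1])<.09)&(abs(P[...,2]-zt)<.014)).astype(np.uint8)
    n,l,s,c=cv2.connectedComponentsWithStats(m);i=1+s[1:,4].argmax();ys,xs=np.where(l==i)
    Q=np.array([onz(g,x,y,zt)[:2] for x,y in zip(xs,ys)])
    (c,sz,ang)=cv2.minAreaRect((Q*1000).astype(np.float32));a=np.radians(ang)+(0 if sz[0]>sz[1] else np.pi/2)
    return np.array(c)/1000,(a+np.pi/2)%np.pi-np.pi/2,sz,s[i][4],Q.mean(0)
if __name__=="__main__":
    g=np.load("top1.npz");b=bar(g,(.525,-.29));print("top",b,np.degrees(b[1]))
    move_to([.50,-.29,.36],down(np.radians(60)))
    for _ in range(1):
        g=get_image("wrist");np.savez("w_cov.npz",**g);b=bar(g,(.525,-.29));print("wrist",b,np.degrees(b[1]))
    cv2.imwrite("pics/w_cov.png",cv2.convertScaleAbs(g["frame"],alpha=1.2));print(state()["time"])
E
python3 cov.py
```

```text
top (array([ 0.52438831, -0.28755109]), np.float64(-0.5547612224616429), (24.26614761352539, 86.34249877929688), np.int32(310), array([ 0.5244533 , -0.28727774])) -31.785476684570305
wrist (array([ 0.52628589, -0.29008118]), np.float64(-0.5407124485002299), (21.170576095581055, 82.38717651367188), np.int32(960), array([ 0.52536399, -0.28967197])) -30.980541229248054
43.4
```

View pics/w_cov.png

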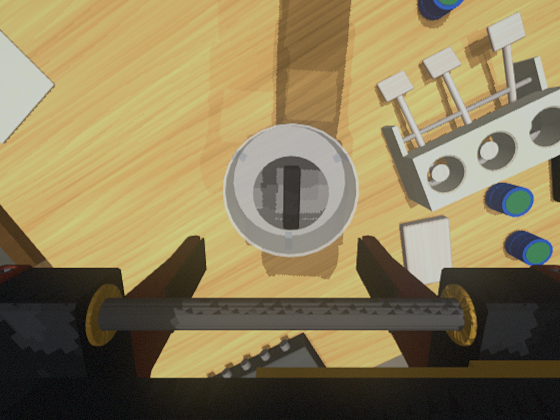

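```bash
cat > grab.py <<'E'
from bench import *
from h import *
from cov import bar
g=get_image("wrist");b=bar(g,(.525,-.29));print(b[0],np.degrees(b[1]))
c=b[0]-[.001,-.001];th=b[1];a=th+np.pi/2
move_to([*c,.20],down(a));f0=state()["ft_force"].copy()
move_l([*c,.099],.1);print("f",(state()["ft_force"]-f0).round(1));close();hold(.2)
s=state();print("gap",s["finger_gap"],s["ft_force"].round(1))
move_l([*c,.27],.12);hold(.3);s=state();print("gap",s["finger_gap"],s["ft_force"]-f0,s["time"])
a1=GAP-2*np.pi/3+np.pi/2   # jaw angle with lugs at the gaps
move_to([*CASE,.27],down(a1-np.radians(28)))
hold(.2);print(state()["joint_pos"].round(2),state()["ee_pos"],state()["time"])
g=get_image("side");np.savez("side2.npz",**g);cv2.imwrite("pics/side2.png",cv2.resize(cv2.convertScaleAbs(g["frame"][0:260,120:400],alpha=1.8),None,fx=2,fy=2))
g=get_image("top");np.savez("top2.npz",**g)
E
python3 grab.py
```

```text
[ 0.52582843 -0.2899025 ] -30.903919219970685
f [-0.4 -0.4 -2.1]
gap 0.021574346854695715 [-0.7  0.6 -0.7]
gap 0.021796602226483476 [ 0.23443063  0.52684981 -4.50420756] 48.4
[ 0.48  0.14  1.1  -0.    1.89  0.07] [0.52755592 0.31498229 0.27001609] 50.7667
```

View pics/side2.png

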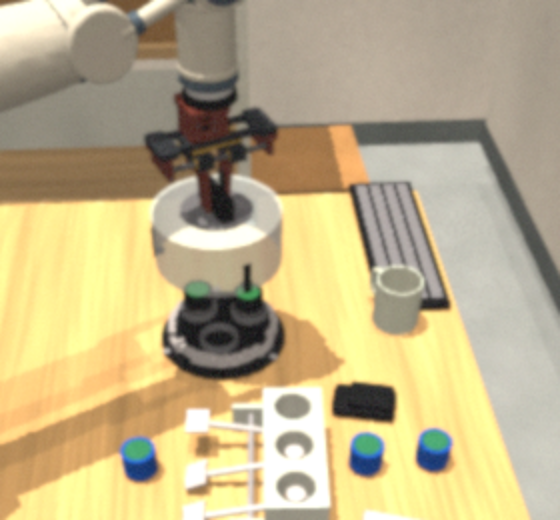

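```bash
cat > lower.py <<'E'
from bench import *
from h import *
a1=GAP-2*np.pi/3+np.pi/2
move_l([*CASE,.150],.1);hold(.3);f0=state()["ft_force"].copy();z=.136
move_l([*CASE,z],.05)
while z>.121:
    z-=.001;move_l([*CASE,z],.03);s=state();f=s["ft_force"]-f0;print(s["ee_pos"].round(4),f.round(1))
    if f[2]>4: break
np.savez("zc.npz",z=z,f0=f0);print(s["time"])
E
python3 lower.py
```

```text
[0.5273 0.3156 0.1352] [1.  0.4 0.9]
[0.5272 0.3156 0.134 ] [0.5 1.  0.2]
[0.5272 0.3156 0.1329] [1.8 0.1 1.5]
[0.5272 0.3156 0.1319] [ 0.7 -0.2  1. ]
[0.5271 0.3156 0.1309] [ 0.3 -0.8  0.4]
[0.5272 0.3156 0.1299] [ 0.7 -0.8  1. ]
[0.5272 0.3156 0.1289] [ 0.3 -0.3  1.7]
[0.5271 0.3156 0.1279] [0.6 0.2 0.2]
[0.5272 0.3156 0.1269] [ 0.4 -0.6  1.3]
[0.5272 0.3156 0.126 ] [0.6 0.6 0.1]
[0.5272 0.3156 0.126 ] [-1.9 -1.   6.9]
55.7
```

```bash
cat > turn.py <<'E'
from bench import *
from h import *
a1=GAP-2*np.pi/3+np.pi/2;d=np.load("zc.npz");f0=d["f0"];z=float(d["z"])
for k in list(range(-24,1,4)):
    move_l([*CASE,z],.05,down(a1+np.radians(k))) if 0 else move_to([*CASE,z],down(a1+np.radians(k)))
    s=state();f=s["ft_force"]-f0;print(k,s["ee_pos"].round(4),f.round(1),s["moment"].round(2))
    if np.linalg.norm(f)>30: raise SystemExit("stop")
z0=z
while z>.1155:
    z-=.001;move_l([*CASE,z],.03);s=state();f=s["ft_force"]-f0
    print(s["ee_pos"].round(4),f.round(1))
    if f[2]>9: break
np.savez("zc.npz",z=z,f0=f0);print(s["time"])
E
python3 turn.py
```

```text
-24 [0.5276 0.3159 0.1259] [-0.2  0.1  8.9] [-0.17  0.32  0.42]
-20 [0.5276 0.316  0.126 ] [0.4 0.8 8.6] [-0.1   0.31  0.5 ]
-16 [0.5277 0.3159 0.1259] [0.1 0.2 9.1] [-0.18  0.27  0.36]
-12 [0.5276 0.3159 0.126 ] [0.4 0.6 9. ] [-0.17  0.26  0.37]
-8 [0.5277 0.3158 0.1259] [-0.  -0.5  9. ] [-0.08  0.12  0.42]
-4 [0.5269 0.3156 0.1239] [1.1 1.6 2.7] [ 0.22 -0.2   0.21]
0 [0.5266 0.3155 0.1237] [ 0.3  0.7 -0.1] [ 0.12  0.04 -0.01]
[0.5271 0.3154 0.1236] [0.8 0.2 1.2]
[0.5272 0.3155 0.1229] [ 0.6 -0.1  1. ]
[0.5271 0.3156 0.1219] [1.  0.4 0.2]
[0.5271 0.3156 0.1209] [ 0.7 -0.2  0.7]
[0.5271 0.3156 0.1199] [ 1.  -0.3  0.4]
[0.5272 0.3156 0.1189] [ 0.5 -0.1  0.4]
[0.5272 0.3156 0.1179] [ 1.7  0.8 -0.1]
[0.5271 0.3156 0.1169] [ 0.7 -0.9  0.7]
[0.5271 0.3156 0.1158] [-0.1 -0.2  1.4]
[0.5272 0.3156 0.115 ] [ 0.6 -0.5  0. ]
59.95
```

```bash
cat > screw.py <<'E'
from bench import *
from h import *
a1=GAP-2*np.pi/3+np.pi/2;d=np.load("zc.npz");f0=d["f0"];off=0.
for k in range(5,97,5):
    z=.1148-.008*min(k/75,1)+off
    move_to([*CASE,z],down(a1-np.radians(k)))
    s=state();f=s["ft_force"]-f0;print(k,s["ee_pos"].round(4),f.round(1),s["moment"].round(2),round(off,4))
    if np.linalg.norm(f)>35 : raise SystemExit("stop")
    off+=.0005 if f[2]>6 else -.0005 if f[2]<-6 else 0
print(s["time"],s["finger_gap"],s["joint_pos"].round(2))
E
python3 screw.py
```

```text
5 [0.5274 0.3158 0.115 ] [ 0.8 -0.4  3.8] [-0.06  0.04 -0.15] 0.0
10 [0.5275 0.3159 0.1149] [-0.4  1.   7.9] [-0.09  0.38 -0.4 ] 0.0
15 [0.5275 0.3159 0.1147] [0.6 0.4 9.7] [-0.05  0.55 -0.28] 0.0005
20 [0.5273 0.316  0.1141] [0.7 1.8 6.1] [ 0.09  0.4  -0.39] 0.001
25 [0.5273 0.3158 0.1136] [0.6 1.3 5.4] [ 0.22  0.23 -0.25] 0.0015
30 [0.5271 0.3159 0.1131] [0.6 2.7 5.6] [ 0.23  0.28 -0.29] 0.0015
35 [0.5271 0.316  0.1125] [-0.4  2.8  4.9] [ 0.44  0.28 -0.33] 0.0015
40 [0.5271 0.3159 0.1119] [0.6 2.5 5.2] [ 0.57  0.37 -0.31] 0.0015
45 [0.5272 0.3157 0.1114] [-0.3  2.3  4.3] [ 0.39  0.31 -0.2 ] 0.0015
50 [0.5273 0.3157 0.1109] [1.1 1.5 3.2] [ 0.45  0.17 -0.22] 0.0015
55 [0.5272 0.3158 0.1103] [0.2 2.3 3.2] [ 0.55  0.22 -0.29] 0.0015
60 [0.5275 0.3158 0.1098] [2.5 4.1 2. ] [ 0.78 -0.15 -0.23] 0.0015
65 [0.5275 0.3156 0.1093] [1.  1.8 1.7] [ 0.69 -0.21 -0.27] 0.0015
70 [0.5272 0.3154 0.1087] [1.1 0.9 3.6] [ 0.4   0.04 -0.14] 0.0015
75 [0.5272 0.3155 0.1082] [0.7 2.2 2.2] [ 0.38  0.07 -0.09] 0.0015
80 [0.5276 0.3156 0.108 ] [ 4.1  2.8 -0.9] [ 0.63 -0.5  -0.07] 0.0015
85 [0.5278 0.3156 0.1082] [ 3.7  3.7 -0.7] [ 0.74 -0.73 -0.15] 0.0015
90 [0.5276 0.3151 0.1082] [ 4.1  2.5 -0.1] [ 0.39 -0.63 -0.15] 0.0015
95 [0.5272 0.3151 0.1081] [ 1.8  1.8 -0.3] [ 0.14 -0.27 -0.07] 0.0015
64.7 0.022106804395289194 [ 0.48  0.14  1.4  -0.    1.61  1.24]
```

```bash
cat > fin.py <<'E'
from bench import *
from h import *
a1=GAP-2*np.pi/3+np.pi/2;f0=np.load("zc.npz")["f0"];z=.1083
while z>.1055:
    z-=.0005;move_l([*CASE,z],.03);s=state();f=s["ft_force"]-f0;print(s["ee_pos"].round(4),f.round(1))
    if f[2]>8: break
move_to([*CASE,z],down(a1-np.radians(99)));s=state();print(s["ee_pos"].round(4),(s["ft_force"]-f0).round(1),s["moment"].round(2))
gripper_open();hold(.2);move_l([*CASE,.22],.12)
move_to([.45,.05,.36],down(np.pi/2));hold(.2);s=state();print(s["time"])
move_to([.40,-.15,.36],down(0));from cov import bar
g=get_image("top");np.savez("top3.npz",**g);b=bar(g,tuple(CASE),.131);print("top bar",b,np.degrees(b[1]))
P=cloud(g)
f=g["frame"];cv2.imwrite("pics/top3.png",np.hstack([cv2.resize(cv2.convertScaleAbs(f[190:300,115:235],alpha=2),(400,367),interpolation=cv2.INTER_CUBIC),cv2.resize(cv2.convertScaleAbs(get_image("side")["frame"][120:210,180:280],alpha=1.8),(400,367),interpolation=cv2.INTER_CUBIC)]))
r=np.hypot(P[...,0]-CASE[0],P[...,1]-CASE[1]);z=P[...,2];m=(r<.09)&(z>.05)
import collections;print(np.histogram(z[m],bins=np.arange(.05,.145,.005)))
g2=get_image("side");b=bar(g2,tuple(CASE),.131);print("side bar",b,np.degrees(b[1]))
E
python3 fin.py
```

```text
[0.5269 0.3153 0.1076] [-0.4 -0.3  0.7]
[0.527  0.3155 0.1072] [0.3 0.6 0. ]
[0.5272 0.3156 0.107 ] [-1.1 -0.5  2.5]
[0.5271 0.3156 0.107 ] [-3.  -0.8  6.4]
[0.5272 0.3156 0.107 ] [-3.2 -2.5  8.2]
[0.5277 0.3159 0.107 ] [-0.5 -0.8  9.1] [-0.18  0.56 -0.52]
71.2167
top bar (array([0.52352826, 0.31055978]), np.float64(0.7431189497748134), (85.8892822265625, 23.704566955566406), np.int32(310), array([0.52353132, 0.31071214])) 42.57757949829101
(array([   0,    0,    0,    0,    0,    0,    0,   10, 1277, 2011,   98,
         10,   12,    8,   16,  106,  178,    8]), array([0.05 , 0.055, 0.06 , 0.065, 0.07 , 0.075, 0.08 , 0.085, 0.09 ,
       0.095, 0.1  , 0.105, 0.11 , 0.115, 0.12 , 0.125, 0.13 , 0.135,
       0.14 ]))
side bar (array([0.52607556, 0.30354309]), np.float64(0.7610757794778635), (89.51130676269531, 32.7259635925293), np.int32(165), array([0.52490805, 0.30265366])) 43.60643005371093
```

View pics/top3.png

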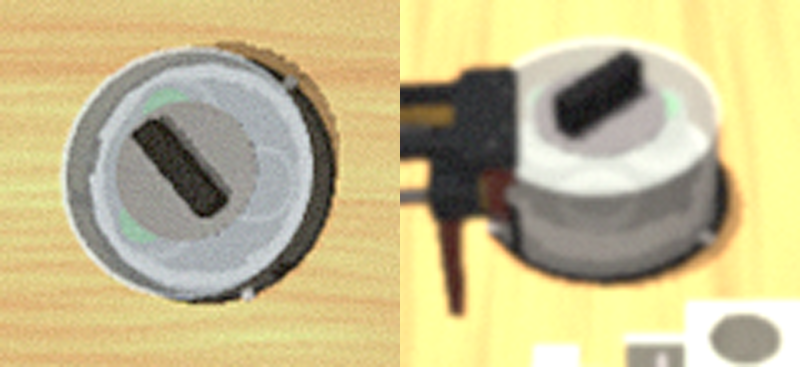

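```bash
python3 -c "
from bench import *
hold(.5);print(state()['ft_force'],state()['time']);job_done()"
```

```text
[0.30831279 0.36707812 0.56016219] 72.8917
the job is handed in; nothing more can be done
```

Both lenses are packed and the cover is screwed fully home. I handed the job in at about 73 s.

- **Lenses:** Only wells 0 and 1 held a lens; well 2 was empty. I raised each lens with its paddle. Lens 1 is in pocket 1 and lens 0 in pocket 0, numbering the pockets as I measured them. With the lenses seated, their tops read 81 mm, as expected. Both show through the cover.
- **Cover:** It touched the crown at the expected height (132 mm), 28° clockwise of the gaps. Turned backward, it dropped into the gaps, where the force fell away. I then screwed it 99° clockwise.
- **Final checks:**
  - With a light press, the grip sits at 113 mm, which is the home height.
  - The bar lies at 42.6° (equal to -137.4°), exactly as commanded, so it did not slip in the fingers.
  - The gripper is open and clear, with wrist force near zero.
- **Checks that disagreed or were not made:**
  - While screwing, the wrist stayed about 1.3 mm above the planned helix. Pressing down afterwards brought it to the home height.
  - The final camera readings of the bar's centre are 4–12 mm off the case axis. I put this down to viewing angle, since the bar's angle and height agree.
  - I did not measure the mouse or the drive again at the end, but the arm never went near them. I also left the blue look-alikes alone.

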